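Put the stray optics parts back in their trays

ROBOT

A 7-joint arm with a two-finger parallel gripper is mounted at the origin on a cart in front of the work surface, level with it; the furniture and walls round the work are solid. World frame = base frame: x ahead of the robot, y to its left, z up, the work surface at z = 0. Lengths are in m, angles in degrees, forces in N, time in s.
With the tool pointing down it reaches from about 0.4 to 0.925 m from the base axis. Payload 5.6 kg.
Tool frame: the origin (TCP) lies at the very end of the fingers, on their centre line; the grasp point (between the pads) lies 19 mm behind it; z points along the fingers, y is the line along which they close (so a half turn about z gives the same grasp; the last joint's range is limited). The gripper opens to 85 mm and grips with 20 to 120 N. Pads are 22 mm wide; open, the fingers measure 114 mm over their backs; the gripper's body (76 mm by 85 mm) begins 54 mm behind the grasp point. The pads swing forward as they close: fully open they stand 13 mm farther back than shut.
Start: joints at [62.51, 26.786, -0.665, 91.828, 0.344, 61.387, -3.226], TCP at [0.275, -0.589, 0.231] pointing down, gripper open.
Joint ranges: [-144.91, 144.91], [-17.63, 115.5], [-89.93, 88.59], [15.96, 139.68], [-74.01, 254.01], [8.47, 105.57], [-167.45, 167.45]. Speed limits (degrees/s): [147.25, 147.25, 180, 180, 180, 180, 180].

INTERFACE

Orientations are given as a 3x3 rotation matrix whose columns are the frame's x, y, z axes.
In Python, from rig import sensors, eyes, hand_in gives the robot as it stands.
- The arm moves only by the tool step_arm, never from a script. Its argument "commands" is a list of rows, each an object with "linear": the shift along the tool's x, y, z in m, a list of three; "roll": the turn about the tool's z in rad. In form: [{"linear": [dx, dy, dz], "roll": roll}, ...]. A call has exactly 8 rows; each row shifts and turns the commanded pose from where the row before left it, along the tool's axes as they then stand; what a row does not reach is not made up. A row lasts 1/12 s, in which the tool goes at most 41.7 mm and 7.16 degrees, less where a joint would pass 70% of its speed; a pose out of reach is approached as far as the arm can. A call with a gripper value outside its range is refused whole. "grip" is the opening, from 0 (shut) to 1 (fully open), set as the call begins (left out, the last holds). The fingers move at their own pace and stop on an object; "grip_force" is the grip in N (left out, the last holds). Time passes only in rows, so rows that do not move let the fingers close, or fill a call up. It gives the time, the measured TCP pose, the force, the opening and the grip force at its end, in the units of the state.
- sensors.get_state(): the state, without advancing time (a new reading comes with each control period).
- eyes.snapshot(name): name is "side" or "top" or "wrist"; returns the picture (480x640x3 uint8, red, green, blue); there is no depth.
- eyes.get_calibration(name): a dict with "fx", "fy", "cx", "cy" (pixels), "xyz" and "attitude" of the camera in the world. Camera axes: x right, y up, looking along -z (the intrinsics and any distortion apply to the point x, -y, -z); pixel columns grow to the right and rows downward; lengths in m; the calibration is good to about 2 mm. A picture is of the moment at which its call begins: read the wrist's pose just before it. get_calibration takes no time and is no camera call; for the wrist camera it gives the pose at the moment of the call.
- hand_in(): hands the job in; it is judged then, once.
The state is a dict: "t": time; "qpos": joint angles; "joint_vel": joint speeds; "joint_torque": joint torques, N m; "tool_pos": TCP position; "tcp_rot": TCP orientation; "force": force on the tool from outside, world axes, zero at the start; "torque": the same for the moment, N m; "opening": finger opening in m; "grasp_force": force on a finger pad.
Only numpy, scipy, OpenCV 4.12 (cv2) and the standard library are available. Lean on these libraries where they do the work, as an engineer would, in place of code of your own. Each camera call takes 0.05 s, during which the arm holds its last target. There are 200 camera calls.

TASK

Put the four stray parts away, each lying flat inside its own place: the long steel post in the long narrow tray, the short steel post in the short narrow tray, the round white detector head, as it lies, in the square tray, and the hex key down in the L-shaped cutout of the grey insert, turned so that it drops to the bottom. Leave the brass weight and the brown bottle where they stand.

Things in the scene. Friction and masses are not known exactly. Their poses are not given: they have to be found in the camera images.
- long_post: the longer of two plain steel posts lying on the table: 13 mm thick, 101 mm long along its y axis, 0.09 kg (may vary by a third). Origin: middle of its length, on its underside; z up. It does not roll
- short_post: the shorter steel post: 13 mm thick, 51 mm long along its y axis, about 0.09 kg. Origin: middle of its length, on its underside; z up. It does not roll
- power_head: light disc-shaped optical power meter head lying flat, dark round opening in its top: 52 mm in diameter, 20 mm high, the same whichever way it is turned. Origin: centre of its underside; z up
- hex_key: dark L-shaped hex key lying flat, 9 mm thick, 38 x 90 mm over all, 0.03 kg. Origin: centre of that outline, underside; z up. Long arm (9 mm wide) along y from -45 to +45 mm, its centre line at x = -14.5 mm; short arm (9 mm wide) along x at y = +40.5 mm, ending at x = +19 mm. Balances about x = -10, y = +7 mm: pick it by the long arm at y = +5 mm
- long_tray: long narrow tray for the long post: a shallow open-topped grey metal tray, fixed to the table, inside 30 x 119 mm (x by y), walls 4 mm thick, floor 4 mm thick, rim 10 mm above the table (6 mm above its floor). Origin: centre of its underside, on the table; y runs along its length, z up
- short_tray: short narrow tray for the short post: a shallow open-topped grey metal tray, fixed to the table, inside 30 x 69 mm (x by y), walls 4 mm thick, floor 4 mm thick, rim 10 mm above the table (6 mm above its floor). Origin: centre of its underside, on the table; y runs along its length, z up
- square_tray: square tray for the detector head: a shallow open-topped grey metal tray, fixed to the table, inside 72 x 72 mm (x by y), walls 4 mm thick, floor 4 mm thick, rim 10 mm above the table (6 mm above its floor). Origin: centre of its underside, on the table; y runs along its side, z up
- key_insert: grey tool insert 68 x 120 x 10 mm (x, y, z), fixed, with an L-shaped cutout 6 mm deep, white floor 4 mm above the table. Origin: centre of underside; z up. The cutout is the hex key's outline with 5 mm spare all round: the key fits when its origin, x and y agree with the insert's. An equally deep finger scoop crosses the long slot, y = -17 to +26 mm, x = -34 (edge) to +20 mm
- brass_weight: bystander: brass weight, 28 mm in diameter, 47 mm high, standing. Origin: centre of its underside
- brown_bottle: bystander: small brown bottle with a white cap, 38 mm in diameter, 87 mm high, standing. Origin: centre of its underside
Not all that is in view belongs to the job. What is shaped like the long_post but blue or purple is not meant.

How it is judged (in metres and radians):
At the end, for the whole second after the job is handed in: Each part lies flat, released and still on the floor of its own place (underside within 3 mm of it): posts along their trays, centred within 10.5 mm in x and y; detector head in the square tray within 13 mm; hex key at the bottom of the cutout within 6.5 mm. Bystanders left alone (x of long_post in the frame of long_tray between -0.0105 and 0.0105 m and y of long_post in the frame of long_tray between -0.0105 and 0.0105 m and z of long_post in the frame of long_tray between 0.001 and 0.007 m and angle between each of long_post, short_post, power_head, hex_key's own z axis and vertical below 0.06 rad and linear speed of each of long_post, short_post, power_head, hex_key below 0.02 m/s and angle between the y axis of long_post and the y axis of long_tray, either way round below 0.42 rad and x of short_post in the frame of short_tray between -0.0105 and 0.0105 m and y of short_post in the frame of short_tray between -0.0105 and 0.0105 m and z of short_post in the frame of short_tray between 0.001 and 0.007 m and angle between the y axis of short_post and the y axis of short_tray, either way round below 0.42 rad and x of power_head in the frame of square_tray between -0.013 and 0.013 m and y of power_head in the frame of square_tray between -0.013 and 0.013 m and z of power_head in the frame of square_tray between 0.001 and 0.007 m and x of hex_key in the frame of key_insert between -0.0065 and 0.0065 m and y of hex_key in the frame of key_insert between -0.0065 and 0.0065 m and z of hex_key in the frame of key_insert between 0.001 and 0.007 m and angle between the y axis of hex_key and the y axis of key_insert, either way round below 0.42 rad); the robot touches nothing.
It fails at once if the brass weight is moved more than 25 mm or knocked over (distance of brass_weight from where it was at the start of the episode above 0.025 m or angle between brass_weight's own z axis and vertical above 0.5 rad).
It fails at once if the brown bottle is moved more than 25 mm or knocked over (distance of brown_bottle from where it was at the start of the episode above 0.025 m or angle between brown_bottle's own z axis and vertical above 0.5 rad).
It also fails if it takes over 106 s, if anything falls off the work surface, if the arm or the gripper's body presses on something with over 40 N, if the wrist force passes 120 N, or if a joint passes its speed limit or range.

## Working session

There is one attempt and no reset: what is moved stays moved. The work goes in short steps, Python scripts to look and compute and a tool call to move; the robot and the scene stay as the last step left them, time stands still between calls to the robot, and variables do not carry over. Pictures are saved under pics/ and viewed, at most 14 in all, crops included, and the job is handed in when it is done.

Besides the shell and the picture viewer there is one more tool, called after ">>>" as name(argument=value, ...), one argument or row to a line, values as JSON. step_arm: Moves the arm, as the interface text tells. Its arguments: {"type":"object","properties":{"commands":{"type":"array","items":{"type":"object","properties":{"linear":{"type":"array","items":{"type":"number"}},"roll":{"type":"number"}}}},"grip":{"type":"number"},"grip_force":{"type":"number"}},"required":["commands"]}

```bash
ls; mkdir -p pics; python3 - <<'E'
from rig import sensors, eyes
import cv2
s=sensors.get_state();print(s['t'],s['tool_pos'],s['tcp_rot'],s['opening'])
for n in ('top','side'):
    print(n,eyes.get_calibration(n)); cv2.imwrite(f'pics/{n}0.png',eyes.snapshot(n)[:,:,::-1])
E
```

```text
pics
0.0 [ 0.27463588 -0.58846931  0.23029341] [[ 9.06175028e-01  4.22901809e-01 -9.37115093e-04]
 [ 4.22902820e-01 -9.06173542e-01  1.64854609e-03]
 [-1.52015779e-04 -1.89017992e-03 -9.99998202e-01]] 0.08551756292257606
top {'fx': 457.87818972983507, 'fy': 457.87818972983507, 'cx': 320.1665860441738, 'cy': 236.96634364513736, 'xyz': array([ 0.41200696, -0.08135301,  1.1861133 ]), 'attitude': array([[-0.01479188,  0.99270072, -0.1196933 ],
       [-0.99988269, -0.01420955,  0.00571724],
       [ 0.00397472,  0.11976383,  0.99279445]])}
side {'fx': 456.5121450207885, 'fy': 456.5121450207885, 'cx': 313.30921899644403, 'cy': 236.07713660235675, 'xyz': array([ 0.49045721, -1.13492895,  0.60574673]), 'attitude': array([[ 0.99701341,  0.03232576, -0.07013771],
       [-0.07704968,  0.47813575, -0.87489974],
       [ 0.00525354,  0.87769086,  0.47919845]])}
```

View pics/top0.png

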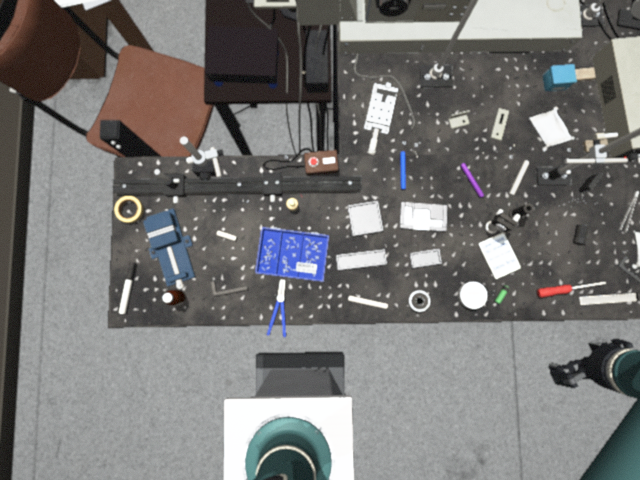

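View pics/side0.png

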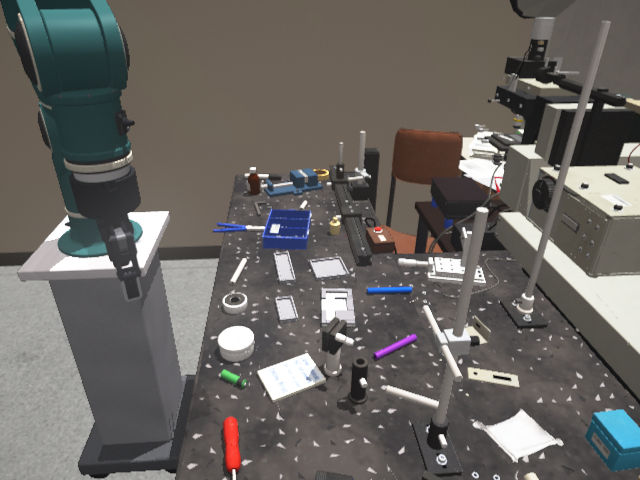

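The top view shows these:
- **Trays:** long (361,259), short (425,258), square (365,217) and insert (424,216).
- **Parts:** short post about (227,236) and hex key (229,290).
- **Long post candidates:** (368,301), (520,177), blue (403,170) and purple (472,180).
- **Head candidates:** (420,300) with a dark opening, and a plain disc at (473,295).

I'll enlarge to confirm.

```bash
cat > h.py <<'E'
import numpy as np, cv2
from rig import sensors, eyes
def px2w(name,uv,z,cal=None):
    c=cal or eyes.get_calibration(name); uv=np.atleast_2d(uv).astype(float)
    d=np.c_[(uv[:,0]-c['cx'])/c['fx'],-(uv[:,1]-c['cy'])/c['fy'],-np.ones(len(uv))]@np.array(c['attitude']).T
    p=np.array(c['xyz']); return p+d*((z-p[2])/d[:,2])[:,None]
E
python3 - <<'E'
import cv2,numpy as np
a=cv2.imread('pics/top0.png')
c=lambda x,y,w,h,k:cv2.resize(a[y:y+h,x:x+w],None,fx=k,fy=k,interpolation=cv2.INTER_CUBIC)
cv2.imwrite('pics/c1.png',c(335,190,160,120,5))
cv2.imwrite('pics/c2.png',np.vstack([np.hstack([c(205,220,65,60,5),c(205,260,65,60,5)]),np.hstack([c(340,280,65,50,5),c(490,150,65,50,5)])]))
E
```

```text
(no output)
```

View pics/c1.png

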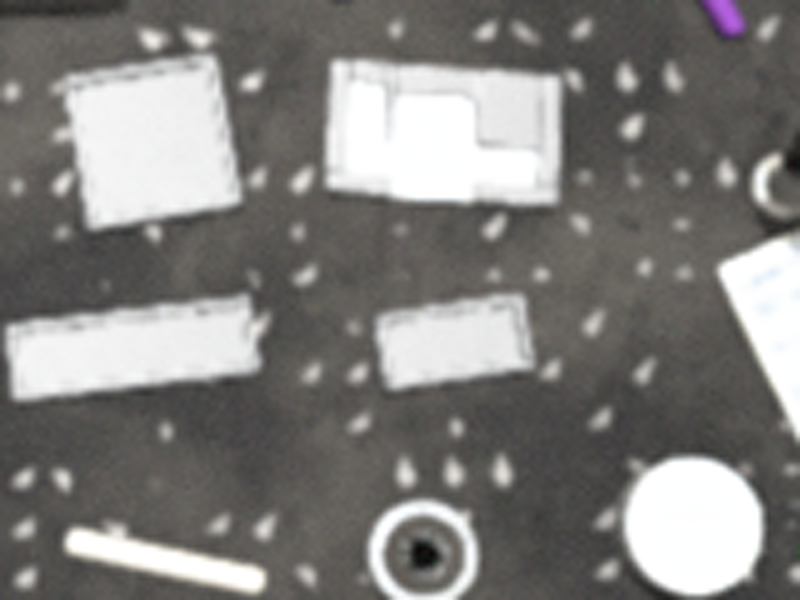

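View pics/c2.png

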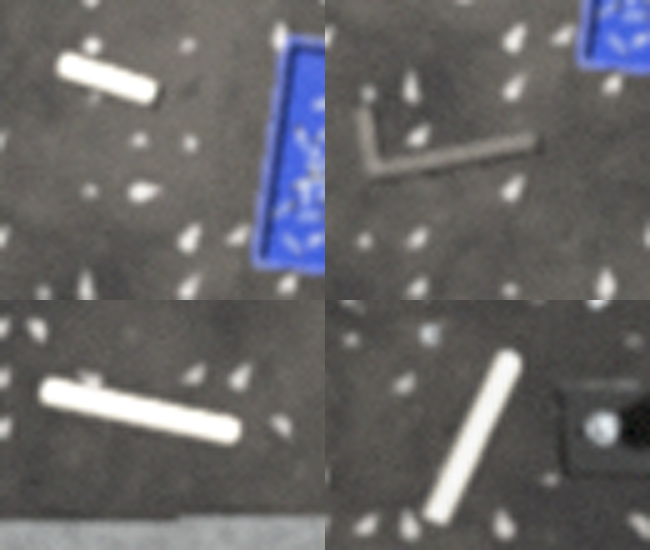

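```bash
python3 - <<'E'
from h import *
np.set_printoptions(precision=4,suppress=True)
def w2px(n,P):
    c=eyes.get_calibration(n); q=(np.array(P)-c['xyz'])@np.array(c['attitude'])
    return np.c_[c['cx']+c['fx']*q[:,0]/-q[:,2], c['cy']-c['fy']*q[:,1]/-q[:,2]]
def seg(nm,z,a,b):
    p=px2w('top',[a,b],z);d=p[1]-p[0];print(nm,p.mean(0)[:2],'len',np.linalg.norm(d),'ang',np.degrees(np.arctan2(d[1],d[0])),w2px('side',p).round().tolist())
f=lambda x,y,ox,oy:(ox+x/5-.4,oy+y/5-.4)
# c2
seg('short',.013,f(58,64,205,220),f(157,94,205,220))
seg('longA',.013,f(40,389,340,220),f(241,431,340,220))
seg('longB',.013,f(512,350,490-65,150-60),f(434,522,490-65,150-60))
# key corners in crop (x-325)
g=lambda x,y:f(x-325,y,205,260)
seg('key long(outer corner->tip)',.009,g(372,172),g(540,141))
seg('key short',.009,g(370,172),g(362,106))
h=lambda x,y:f(x,y,335,190)
print('head',px2w('top',[h(423,553)],.02), 'disc',px2w('top',[h(371,553),h(476,553),h(622,525),h(766,525)],.02))
def quad(nm,pts,z):
    p=px2w('top',[h(*q) for q in pts],z);d=(p[1]-p[0]+p[2]-p[3])/2;e=(p[3]-p[0]+p[2]-p[1])/2
    print(nm,p.mean(0)[:2],np.linalg.norm(d),np.linalg.norm(e),np.degrees(np.arctan2(d[1],d[0])),np.degrees(np.arctan2(e[1],e[0])))
quad('square',[(66,77),(214,53),(243,204),(88,231)],.01)
quad('insert',[(331,58),(562,74),(558,206),(326,188)],.01)
quad('long',[(4,324),(250,294),(262,372),(13,403)],.01)
quad('shortt',[(376,314),(525,292),(535,370),(387,391)],.01)
for n,p in (('brass',(293,204)),('bottle',(170,298))): print(n,px2w('top',[p],.04))
E
```

```text
short [0.561  0.1545] len 0.05372394159850418 ang -107.69543260921894 [[305.0, 201.0], [301.0, 208.0]]
longA [ 0.3865 -0.2063] len 0.10399564852705201 ang -102.56863096120955 [[245.0, 258.0], [232.0, 282.0]]
longB [ 0.7053 -0.6134] len 0.10328231326026921 ang 152.78122843133394 [[449.0, 405.0], [386.0, 386.0]]
key long(outer corner->tip) [0.4186 0.1418] len 0.08672342200334032 ang -80.41079758321628 [[255.0, 203.0], [259.0, 215.0]]
key short [0.4282 0.1879] len 0.0338747176286105 ang 7.676783721630155 [[255.0, 203.0], [266.0, 202.0]]
head [[ 0.3882 -0.3358  0.02  ]] disc [[ 0.3886 -0.3095  0.02  ]
 [ 0.3878 -0.3626  0.02  ]
 [ 0.4007 -0.4371  0.02  ]
 [ 0.3996 -0.5101  0.02  ]]
square [ 0.6024 -0.2059] 0.0801473261542554 0.08125535862666024 -81.16764123619733 -172.118475328136
insert [ 0.6053 -0.3579] 0.12076412896015909 0.06923650652376914 -95.06639070133338 175.6601952942638
long [ 0.4946 -0.1925] 0.12854946679840568 0.04075575297614159 -83.80873135809172 -173.83633912584017
shortt [ 0.4955 -0.3592] 0.077667449924517 0.040217534555213326 -82.61810563009402 -174.70039719649307
brass [[ 0.6356 -0.0201  0.04  ]]
bottle [[0.4032 0.2864 0.04  ]]
```

There are two steel-looking long candidates on the table: A (368,301) and B (520,177). Both measure about 103 mm. Next I'll compare thickness and colour in the side view.

```bash
python3 - <<'E'
import cv2,numpy as np
a=cv2.imread('pics/side0.png');t=cv2.imread('pics/top0.png')
c=lambda a,x,y,w,h,k:cv2.resize(a[y:y+h,x:x+w],None,fx=k,fy=k,interpolation=cv2.INTER_CUBIC)
cv2.imwrite('pics/c3.png',np.vstack([np.hstack([c(a,205,245,60,45,6),c(a,375,365,60,45,6)]),np.hstack([c(t,345,285,60,40,6),c(t,495,155,60,40,6)])]))
for x,y in((368,301),(520,177),(227,236)):
  w=t[y-25:y+25,x-25:x+25].astype(int); m=(w.min(2)>170).astype(np.uint8)
  n,l,s,_=cv2.connectedComponentsWithStats(m);k=l[22:28,22:28].max();p=w[l==k]
  ys,xs=np.nonzero(l==k); print((x,y),len(p),p.mean(0)[::-1],cv2.minAreaRect(np.c_[xs,ys].astype(np.float32)))
E
```

```text
(368, 301) 214 [242.         240.45327103 236.14953271] ((24.735294342041016, 25.058822631835938), (40.26091384887695, 7.033533096313477), 14.03624439239502)
(520, 177) 175 [230.64571429 229.64571429 224.46285714] ((24.294618606567383, 24.873939514160156), (4.790217399597168, 36.245975494384766), 25.201122283935547)
(227, 236) 105 [240.6       239.        234.1047619] ((24.549999237060547, 22.349998474121094), (19.606117248535156, 8.538147926330566), 18.434947967529297)
```

View pics/c3.png

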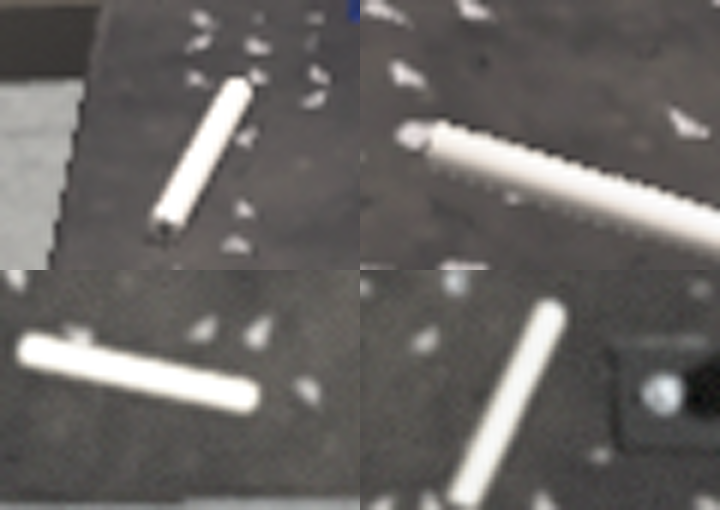

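Candidate A (368,301) is the long post. It's beside the trays and has the same tint as the short post, whereas B (520,177) is duller and thinner, and at 0.935 m it's out of reach. The head is the disc with the dark opening at (420,300), 53 mm across; the plain disc is 73 mm.

The insert's short arm points toward world +x at its left (+y) end, so its yaw is about -5°. The key's yaw is about 9.5°.

```bash
cat >> h.py <<'E'
def plan(x,y,z,yaw=None):
    s=sensors.get_state(); R=np.array(s['tcp_rot']); p=np.array(s['tool_pos'])
    th=np.degrees(np.arctan2(R[1,0],R[0,0]))
    d=R.T@(np.array([x,y,z])-p)
    r=0 if yaw is None else -((yaw-th+90)%180-90)
    print('t %.1f'%s['t'],'p',p.round(4),'yaw %.1f'%th,'d_tool',d.round(4),'roll %.3f'%np.radians(r),'open %.3f'%s['opening'],'F',np.round(s['force'],1),'j7 %.0f'%s['qpos'][6])
E
python3 -c "
from h import *
plan(.3865,-.2063,.12,77.4)"
```

```text
t 0.1 p [ 0.2747 -0.5886  0.2304] yaw 25.0 d_tool [ 0.263  -0.2989  0.1109] roll -0.914 open 0.086 F [-0.3 -0.2  0.2] j7 -3
```

>>> step_arm(
  commands=[
    {"linear": [0.02,-0.023,0]},
    {"linear": [0.022,-0.025,0]},
    {"linear": [0.022,-0.025,0]},
    {"linear": [0.022,-0.025,0]},
    {"linear": [0.022,-0.025,0]},
    {"linear": [0.022,-0.025,0]},
    {"linear": [0.022,-0.025,0]},
    {"linear": [0.022,-0.025,0]},
  ],
  grip=0.5,
)

```text
$.commands[0]: bad value
```

>>> step_arm(
  commands=[
    {"linear": [0.022,-0.025,0.01],"roll": 0},
    {"linear": [0.022,-0.025,0.02]},
    {"linear": [0.022,-0.025,0.02]},
    {"linear": [0.022,-0.025,0.02],"roll": -0.114},
    {"linear": [0,0,0.02],"roll": -0.12},
    {"linear": [0,0,0.01],"roll": -0.12},
    {"linear": [0,0,0.01],"roll": -0.12},
    {"linear": [0,0,0],"roll": -0.12},
  ],
)

```text
$.commands[1]: bad value
```

>>> step_arm(
  commands=[
    {"linear": [0,0,0],"roll": -0.12},
    {"linear": [0,0,0],"roll": -0.12},
    {"linear": [0,0,0],"roll": -0.08},
    {"linear": [0,0,0]},
    {"linear": [0,0,0]},
    {"linear": [0,0,0]},
    {"linear": [0,0,0]},
    {"linear": [0,0,0]},
  ],
)

```text
$.commands[3]: bad value
```

```bash
python3 -c "
from h import *
plan(.3865,-.2063,.04,77.4)
c=eyes.get_calibration('wrist'); cv2.imwrite('pics/w1.png',eyes.snapshot('wrist')[:,:,::-1]); print(c)"
```

```text
t 0.1 p [ 0.2747 -0.5886  0.2304] yaw 25.0 d_tool [ 0.263  -0.2988  0.1909] roll -0.914 open 0.086 F [-0.3 -0.2  0.2] j7 -3
{'fx': 339.2336971601404, 'fy': 339.2336971601404, 'cx': 316.6381574616817, 'cy': 238.4531637521779, 'xyz': array([ 0.33800635, -0.55885281,  0.37332437]), 'attitude': array([[ 0.42297365,  0.86984142,  0.25390784],
       [-0.90614076,  0.40648781,  0.11694689],
       [-0.00148519, -0.2795417 ,  0.9601324 ]])}
```

View pics/w1.png

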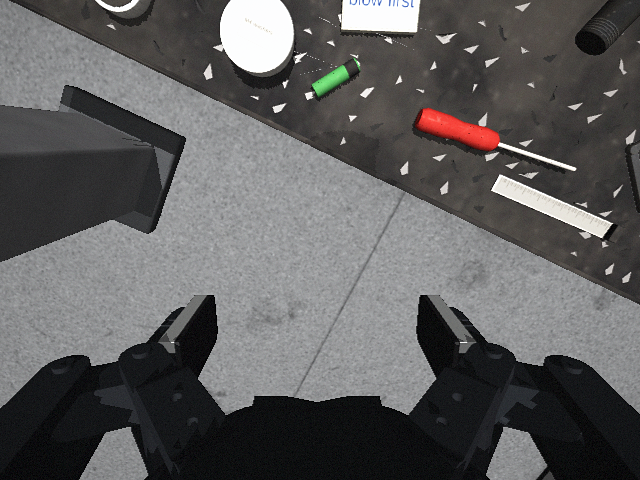

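The calls were refused because every row needs both fields, so nothing moved. The wrist picture only shows the table edge. I'll resend.

>>> step_arm(
  commands=[
    {"linear": [0.02,-0.023,0],"roll": 0},
    {"linear": [0.022,-0.025,0],"roll": 0},
    {"linear": [0.022,-0.025,0],"roll": 0},
    {"linear": [0.022,-0.025,0],"roll": 0},
    {"linear": [0.022,-0.025,0],"roll": 0},
    {"linear": [0.022,-0.025,0],"roll": 0},
    {"linear": [0.022,-0.025,0],"roll": 0},
    {"linear": [0.022,-0.025,0],"roll": 0},
  ],
  grip=0.5,
)

```text
t: 0.82
tool_pos: [0.3489, -0.3343, 0.2312]
tcp_rot: [[0.906, 0.423, -0.0], [0.423, -0.906, 0.0], [-0.0, -0.0, -1.0]]
force: [0.9, 0.5, -0.5]
opening: 0.0427
grasp_force: 0.0
```

>>> step_arm(
  commands=[
    {"linear": [0.022,-0.025,0.01],"roll": 0},
    {"linear": [0.022,-0.025,0.02],"roll": 0},
    {"linear": [0.022,-0.025,0.02],"roll": 0},
    {"linear": [0.022,-0.025,0.02],"roll": -0.114},
    {"linear": [0,0,0.02],"roll": -0.12},
    {"linear": [0,0,0.01],"roll": -0.12},
    {"linear": [0,0,0.01],"roll": -0.12},
    {"linear": [0,0,0],"roll": -0.12},
  ],
)

```text
t: 1.48
tool_pos: [0.3851, -0.2072, 0.1194]
tcp_rot: [[0.508, 0.861, -0.003], [0.861, -0.508, 0.002], [-0.0, -0.004, -1.0]]
force: [-0.3, -0.8, -0.1]
opening: 0.0425
grasp_force: 0.0
```

>>> step_arm(
  commands=[
    {"linear": [0,0,0],"roll": -0.12},
    {"linear": [0,0,0],"roll": -0.12},
    {"linear": [0,0,0],"roll": -0.08},
    {"linear": [0,0,0],"roll": 0},
    {"linear": [0,0,0],"roll": 0},
    {"linear": [0,0,0],"roll": 0},
    {"linear": [0,0,0],"roll": 0},
    {"linear": [0,0,0],"roll": 0},
  ],
)

```text
t: 2.15
tool_pos: [0.3863, -0.2081, 0.1213]
tcp_rot: [[0.219, 0.976, 0.0], [0.976, -0.219, -0.0], [-0.0, 0.0, -1.0]]
force: [0.5, 0.3, 0.1]
opening: 0.0427
grasp_force: 0.0
```

```bash
python3 -c "
from h import *
plan(.3865,-.2063,.04,77.4)
import pickle
c=eyes.get_calibration('wrist'); pickle.dump(c,open('w2.pkl','wb')); cv2.imwrite('pics/w2.png',eyes.snapshot('wrist')[:,:,::-1])"
```

```text
t 2.1 p [ 0.3863 -0.2081  0.1213] yaw 77.3 d_tool [ 0.0018 -0.0002  0.0813] roll -0.001 open 0.043 F [0.5 0.3 0.1] j7 1
```

View pics/w2.png

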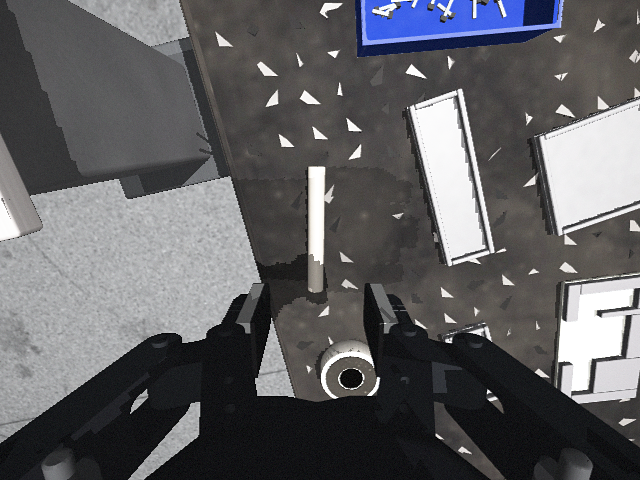

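Post A is centred between the fingers, from (316,166) to (316,293). I'll refine it and the trays from this closer view.

```bash
python3 - <<'E'
from h import *
import pickle
c=pickle.load(open('w2.pkl','rb'))
p=px2w('',[(316,167),(316,292)],.012,c);print(p.round(4),np.linalg.norm(p[1]-p[0]))
q=px2w('',[(405,106),(461,90),(495,250),(448,265)],.010,c);print(q.round(4),q.mean(0))
print(px2w('',[(350,378)],.02,c))
E
```

```text
[[ 0.3961 -0.1576  0.012 ]
 [ 0.3743 -0.2547  0.012 ]] 0.09956181137076191
[[ 0.4661 -0.1305  0.01  ]
 [ 0.5055 -0.1287  0.01  ]
 [ 0.5196 -0.2513  0.01  ]
 [ 0.4821 -0.2558  0.01  ]] [ 0.49333952 -0.19156408  0.01      ]
[[ 0.38578636 -0.33542184  0.02      ]]
```

>>> step_arm(
  commands=[
    {"linear": [0.001,0,0.015],"roll": 0},
    {"linear": [0,0,0.015],"roll": 0},
    {"linear": [0,0,0.015],"roll": 0},
    {"linear": [0,0,0.015],"roll": 0},
    {"linear": [0,0,0.015],"roll": 0},
    {"linear": [0,0,0.015],"roll": 0},
    {"linear": [0,0,0.015],"roll": 0},
    {"linear": [0,0,0.008],"roll": 0},
  ],
)

```text
t: 2.87
tool_pos: [0.3859, -0.2069, 0.0069]
tcp_rot: [[0.219, 0.976, -0.002], [0.976, -0.219, 0.001], [0.0, -0.002, -1.0]]
force: [-0.5, -0.2, -0.4]
opening: 0.0426
grasp_force: 0.0
```

>>> step_arm(
  commands=[
    {"linear": [0,0,0],"roll": 0},
    {"linear": [0,0,0],"roll": 0},
    {"linear": [0,0,0],"roll": 0},
    {"linear": [0,0,0],"roll": 0},
    {"linear": [0,0,0],"roll": 0},
    {"linear": [0,0,0],"roll": 0},
    {"linear": [0,0,0],"roll": 0},
    {"linear": [0,0,0],"roll": 0},
  ],
  grip=0,
  grip_force=40,
)

```text
t: 3.53
tool_pos: [0.3868, -0.2075, 0.0088]
tcp_rot: [[0.218, 0.976, 0.001], [0.976, -0.218, -0.001], [-0.0, 0.001, -1.0]]
force: [-1.2, 0.3, 5.9]
opening: 0.0106
grasp_force: 39.7
```

The opening reads 10.6 mm on a 13 mm post, so the pads are above the round post's equator. I'll regrip lower.

>>> step_arm(
  commands=[
    {"linear": [0,0,0],"roll": 0},
    {"linear": [0,0,0],"roll": 0},
    {"linear": [0,0,0],"roll": 0},
    {"linear": [0,0,0.003],"roll": 0},
    {"linear": [0,0,0.002],"roll": 0},
    {"linear": [0,0,0.001],"roll": 0},
    {"linear": [0,0,0],"roll": 0},
    {"linear": [0,0,0],"roll": 0},
  ],
  grip=0.4,
)

```text
t: 4.2
tool_pos: [0.3864, -0.2071, 0.0021]
tcp_rot: [[0.218, 0.976, -0.0], [0.976, -0.218, 0.0], [0.0, -0.0, -1.0]]
force: [-0.7, 0.0, 0.7]
opening: 0.0342
grasp_force: 0.0
```

>>> step_arm(
  commands=[
    {"linear": [0,0,0],"roll": 0},
    {"linear": [0,0,0],"roll": 0},
    {"linear": [0,0,0],"roll": 0},
    {"linear": [0,0,0],"roll": 0},
    {"linear": [0,0,0],"roll": 0},
    {"linear": [0,0,0],"roll": 0},
    {"linear": [0,0,0],"roll": 0},
    {"linear": [0,0,0],"roll": 0},
  ],
  grip=0,
)

```text
t: 4.87
tool_pos: [0.3866, -0.2072, 0.0024]
tcp_rot: [[0.218, 0.976, 0.0], [0.976, -0.218, -0.0], [-0.0, 0.0, -1.0]]
force: [-1.0, -0.0, 5.9]
opening: 0.0115
grasp_force: 40.4
```

>>> step_arm(
  commands=[
    {"linear": [0,0,-0.005],"roll": 0},
    {"linear": [0,0,-0.01],"roll": 0},
    {"linear": [0,0,-0.02],"roll": 0},
    {"linear": [0,0,-0.02],"roll": 0},
    {"linear": [0,0,-0.02],"roll": 0},
    {"linear": [0,0,-0.01],"roll": 0},
    {"linear": [0,0,0],"roll": 0},
    {"linear": [0,0,0],"roll": 0},
  ],
  grip_force=60,
)

```text
t: 5.53
tool_pos: [0.3865, -0.2075, 0.0876]
tcp_rot: [[0.219, 0.976, 0.001], [0.976, -0.219, -0.001], [-0.001, 0.001, -1.0]]
force: [0.1, -0.6, -0.4]
opening: 0.011
grasp_force: 60.1
```

```bash
python3 -c "
from h import *
plan(.494,-.192,.03,96.2)
import pickle
c=eyes.get_calibration('wrist'); pickle.dump(c,open('w3.pkl','wb')); cv2.imwrite('pics/w3.png',eyes.snapshot('wrist')[:,:,::-1])"
```

```text
t 5.5 p [ 0.3865 -0.2075  0.0876] yaw 77.4 d_tool [0.0387 0.1015 0.0576] roll -0.329 open 0.011 F [ 0.1 -0.6 -0.4] j7 -1
```

View pics/w3.png

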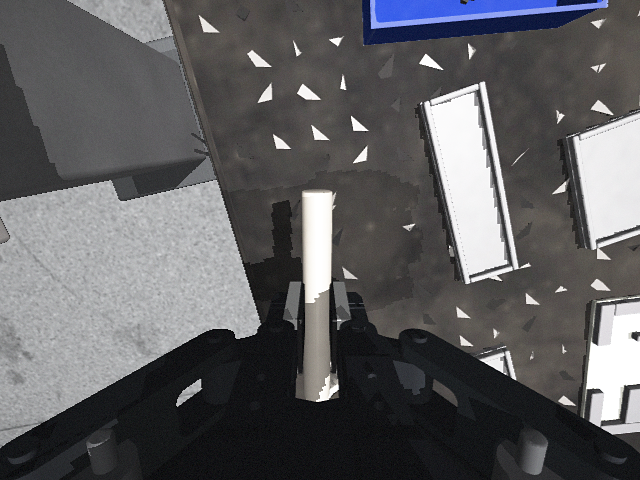

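The long post is held and level, and the tray is ahead at about (470,180). I'll move over the tray and turn.

>>> step_arm(
  commands=[
    {"linear": [0.005,0.013,0],"roll": 0},
    {"linear": [0.01,0.025,0],"roll": 0},
    {"linear": [0.01,0.025,0],"roll": 0},
    {"linear": [0.009,0.025,0],"roll": 0},
    {"linear": [0.0045,0.0135,0.01],"roll": -0.08},
    {"linear": [0,0,0.01],"roll": -0.08},
    {"linear": [0,0,0.01],"roll": -0.08},
    {"linear": [0,0,0.01],"roll": -0.09},
  ],
)

```text
t: 6.25
tool_pos: [0.4932, -0.191, 0.045]
tcp_rot: [[-0.115, 0.993, -0.003], [0.993, 0.115, 0.001], [0.002, -0.003, -1.0]]
force: [-0.3, -1.0, -1.0]
opening: 0.0108
grasp_force: 60.1
```

>>> step_arm(
  commands=[
    {"linear": [0,0,0.01],"roll": 0},
    {"linear": [0,0,0],"roll": 0},
    {"linear": [0,0,0],"roll": 0},
    {"linear": [0,0,0],"roll": 0},
    {"linear": [0,0,0],"roll": 0},
    {"linear": [0,0,0],"roll": 0},
    {"linear": [0,0,0],"roll": 0},
    {"linear": [0,0,0],"roll": 0},
  ],
)

```text
t: 6.92
tool_pos: [0.4942, -0.1919, 0.0377]
tcp_rot: [[-0.109, 0.994, 0.001], [0.994, 0.109, -0.0], [-0.001, 0.001, -1.0]]
force: [1.0, -0.3, -1.5]
opening: 0.0108
grasp_force: 60.1
```

```bash
python3 -c "
from h import *
plan(.494,-.1925,.0115,96.2)"
```

```text
t 6.9 p [ 0.4942 -0.1919  0.0377] yaw 96.3 d_tool [-0.0006 -0.0003  0.0262] roll 0.001 open 0.011 F [ 1.  -0.3 -1.5] j7 5
```

>>> step_arm(
  commands=[
    {"linear": [-0.001,0,0.005],"roll": 0},
    {"linear": [0,0,0.005],"roll": 0},
    {"linear": [0,0,0.005],"roll": 0},
    {"linear": [0,0,0.005],"roll": 0},
    {"linear": [0,0,0.004],"roll": 0},
    {"linear": [0,0,0.002],"roll": 0},
    {"linear": [0,0,0],"roll": 0},
    {"linear": [0,0,0],"roll": 0},
  ],
)

```text
t: 7.58
tool_pos: [0.494, -0.1926, 0.0111]
tcp_rot: [[-0.11, 0.994, -0.0], [0.994, 0.11, 0.0], [0.0, -0.0, -1.0]]
force: [-0.0, 0.3, -0.8]
opening: 0.0109
grasp_force: 60.1
```

>>> step_arm(
  commands=[
    {"linear": [0,0,0],"roll": 0},
    {"linear": [0,0,0],"roll": 0},
    {"linear": [0,0,0],"roll": 0},
    {"linear": [0,0,0],"roll": 0},
    {"linear": [0,0,-0.005],"roll": 0},
    {"linear": [0,0,-0.02],"roll": 0},
    {"linear": [0,0,-0.03],"roll": 0},
    {"linear": [0,0,-0.03],"roll": 0},
  ],
  grip=0.35,
)

```text
t: 8.25
tool_pos: [0.4934, -0.1923, 0.097]
tcp_rot: [[-0.11, 0.994, -0.002], [0.994, 0.11, 0.001], [0.001, -0.002, -1.0]]
force: [0.6, -0.0, 0.7]
opening: 0.0296
grasp_force: 0.0
```

>>> step_arm(
  commands=[
    {"linear": [0,0,-0.02],"roll": 0},
    {"linear": [0,0,-0.02],"roll": 0},
    {"linear": [0,0,0],"roll": 0},
    {"linear": [0,0,0],"roll": 0},
    {"linear": [0,0,0],"roll": 0},
    {"linear": [0,0,0],"roll": 0},
    {"linear": [0,0,0],"roll": 0},
    {"linear": [0,0,0],"roll": 0},
  ],
  grip=0.9,
)

```text
t: 8.92
tool_pos: [0.4936, -0.1925, 0.1353]
tcp_rot: [[-0.11, 0.994, -0.002], [0.994, 0.11, 0.001], [0.001, -0.002, -1.0]]
force: [-0.2, -0.5, 1.2]
opening: 0.0769
grasp_force: 0.0
```

```bash
python3 -c "
from h import *
plan(.387,-.3356,.04,96.2)
import pickle
c=eyes.get_calibration('wrist'); pickle.dump(c,open('w4.pkl','wb')); cv2.imwrite('pics/w4.png',eyes.snapshot('wrist')[:,:,::-1])"
```

```text
t 8.9 p [ 0.4936 -0.1925  0.1353] yaw 96.3 d_tool [-0.1306 -0.1215  0.0954] roll 0.002 open 0.077 F [-0.2 -0.5  1.2] j7 10
```

View pics/w4.png

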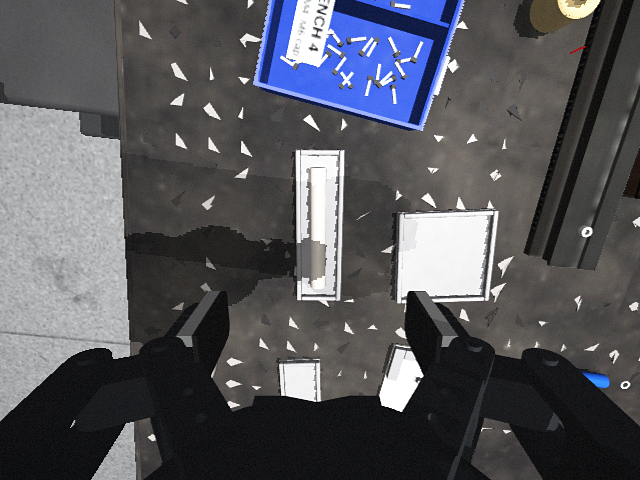

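The long post lies in its tray, from (317,168) to (316,290). Next is the head; I'll refine the square tray from this view.

```bash
python3 - <<'E'
from h import *
import pickle
c=pickle.load(open('w4.pkl','rb'))
q=px2w('',[(398,212),(497,210),(490,300),(396,302)],.010,c);print(q.round(4),q.mean(0))
E
```

```text
[[ 0.5557 -0.1703  0.01  ]
 [ 0.6344 -0.1599  0.01  ]
 [ 0.6488 -0.2383  0.01  ]
 [ 0.568  -0.2492  0.01  ]] [ 0.60173068 -0.20442643  0.01      ]
```

>>> step_arm(
  commands=[
    {"linear": [-0.013,-0.012,0],"roll": 0},
    {"linear": [-0.02,-0.0185,0],"roll": 0},
    {"linear": [-0.02,-0.0185,0],"roll": 0},
    {"linear": [-0.02,-0.0185,0],"roll": 0},
    {"linear": [-0.02,-0.0185,0],"roll": 0},
    {"linear": [-0.02,-0.0185,0],"roll": 0},
    {"linear": [-0.0176,-0.017,0],"roll": 0},
    {"linear": [0,0,0],"roll": 0},
  ],
)

```text
t: 9.63
tool_pos: [0.3837, -0.3404, 0.1356]
tcp_rot: [[-0.102, 0.995, -0.003], [0.995, 0.102, -0.001], [-0.001, -0.003, -1.0]]
force: [-0.4, -0.7, -0.9]
opening: 0.0768
grasp_force: 0.0
```

>>> step_arm(
  commands=[
    {"linear": [0,0,0.015],"roll": 0},
    {"linear": [0,0,0.015],"roll": 0},
    {"linear": [0,0,0.015],"roll": 0},
    {"linear": [0,0,0.015],"roll": 0},
    {"linear": [0,0,0.015],"roll": 0},
    {"linear": [0,0,0.015],"roll": 0},
    {"linear": [0,0,0.005],"roll": 0},
    {"linear": [0,0,0],"roll": 0},
  ],
)

```text
t: 10.3
tool_pos: [0.3871, -0.3347, 0.0399]
tcp_rot: [[-0.11, 0.994, -0.002], [0.994, 0.11, 0.002], [0.003, -0.002, -1.0]]
force: [-0.2, 0.4, 0.6]
opening: 0.0769
grasp_force: 0.0
```

```bash
python3 -c "
from h import *
plan(.387,-.3356,.004,96.2)
cv2.imwrite('pics/w5.png',eyes.snapshot('wrist')[:,:,::-1])"
```

```text
t 10.3 p [ 0.3871 -0.3347  0.0399] yaw 96.3 d_tool [-0.001  -0.0002  0.0359] roll 0.002 open 0.077 F [-0.2  0.4  0.6] j7 26
```

View pics/w5.png

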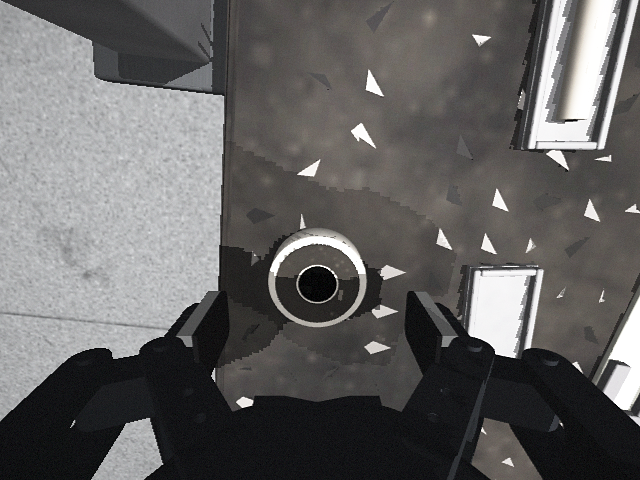

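The head is centred between the fingers at (317,283). I'll lower and grip gently.

>>> step_arm(
  commands=[
    {"linear": [-0.001,0,0.008],"roll": 0},
    {"linear": [0,0,0.008],"roll": 0},
    {"linear": [0,0,0.008],"roll": 0},
    {"linear": [0,0,0.006],"roll": 0},
    {"linear": [0,0,0.004],"roll": 0},
    {"linear": [0,0,0.002],"roll": 0},
    {"linear": [0,0,0],"roll": 0},
    {"linear": [0,0,0],"roll": 0},
  ],
)

```text
t: 11.02
tool_pos: [0.3878, -0.3369, 0.0053]
tcp_rot: [[-0.11, 0.994, 0.0], [0.994, 0.11, -0.0], [-0.0, 0.0, -1.0]]
force: [0.1, -0.1, 0.3]
opening: 0.0767
grasp_force: 0.0
```

>>> step_arm(
  commands=[
    {"linear": [0,0,0],"roll": 0},
    {"linear": [0,0,0],"roll": 0},
    {"linear": [0,0,0],"roll": 0},
    {"linear": [0,0,0],"roll": 0},
    {"linear": [0,0,0],"roll": 0},
    {"linear": [0,0,0],"roll": 0},
    {"linear": [0,0,0],"roll": 0},
    {"linear": [0,0,0],"roll": 0},
  ],
  grip=0.2,
  grip_force=30,
)

```text
t: 11.68
tool_pos: [0.3879, -0.3371, 0.0059]
tcp_rot: [[-0.11, 0.994, 0.0], [0.994, 0.11, -0.001], [-0.001, 0.0, -1.0]]
force: [-1.0, 1.1, 6.6]
opening: 0.0507
grasp_force: 30.7
```

>>> step_arm(
  commands=[
    {"linear": [0,0,-0.005],"roll": 0},
    {"linear": [0,0,-0.01],"roll": 0},
    {"linear": [0,0,-0.02],"roll": 0},
    {"linear": [0,0,-0.02],"roll": 0},
    {"linear": [0,0,-0.01],"roll": 0},
    {"linear": [0,0,-0.005],"roll": 0},
    {"linear": [0,0,0],"roll": 0},
    {"linear": [0,0,0],"roll": 0},
  ],
)

```text
t: 12.35
tool_pos: [0.3874, -0.3369, 0.0751]
tcp_rot: [[-0.109, 0.994, -0.0], [0.994, 0.109, -0.0], [0.0, -0.0, -1.0]]
force: [-0.6, 0.2, -1.5]
opening: 0.0503
grasp_force: 31.7
```

```bash
python3 -c "
from h import *
plan(.602,-.205,.04,98.4)"
```

```text
t 12.3 p [ 0.3874 -0.3369  0.0751] yaw 96.3 d_tool [0.1076 0.2278 0.035 ] roll -0.037 open 0.050 F [-0.6  0.2 -1.5] j7 28
```

>>> step_arm(
  commands=[
    {"linear": [0.008,0.017,0],"roll": 0},
    {"linear": [0.0142,0.03,0],"roll": 0},
    {"linear": [0.0142,0.03,0],"roll": 0},
    {"linear": [0.0142,0.03,0],"roll": 0},
    {"linear": [0.0142,0.03,0],"roll": 0},
    {"linear": [0.0142,0.03,0],"roll": 0},
    {"linear": [0.0142,0.03,0],"roll": 0},
    {"linear": [0.0144,0.0308,0],"roll": 0},
  ],
)

```text
t: 13.02
tool_pos: [0.6025, -0.2038, 0.0735]
tcp_rot: [[-0.11, 0.994, -0.003], [0.994, 0.11, 0.001], [0.001, -0.003, -1.0]]
force: [0.7, -0.3, -1.7]
opening: 0.0508
grasp_force: 31.7
```

>>> step_arm(
  commands=[
    {"linear": [0,0,0.01],"roll": -0.037},
    {"linear": [0,0,0.01],"roll": 0},
    {"linear": [0,0,0.01],"roll": 0},
    {"linear": [0,0,0],"roll": 0},
    {"linear": [0,0,0],"roll": 0},
    {"linear": [0,0,0],"roll": 0},
    {"linear": [0,0,0],"roll": 0},
    {"linear": [0,0,0],"roll": 0},
  ],
)

```text
t: 13.68
tool_pos: [0.6025, -0.2056, 0.046]
tcp_rot: [[-0.145, 0.989, 0.001], [0.989, 0.145, -0.001], [-0.001, 0.001, -1.0]]
force: [-0.4, 0.4, -1.9]
opening: 0.0502
grasp_force: 31.8
```

```bash
python3 -c "
from h import *
plan(.602,-.205,.0110,98.4)
cv2.imwrite('pics/w6.png',eyes.snapshot('wrist')[:,:,::-1])"
```

```text
t 13.7 p [ 0.6025 -0.2056  0.046 ] yaw 98.4 d_tool [ 0.0007 -0.0005  0.035 ] roll -0.001 open 0.050 F [-0.4  0.4 -1.9] j7 8
```

View pics/w6.png

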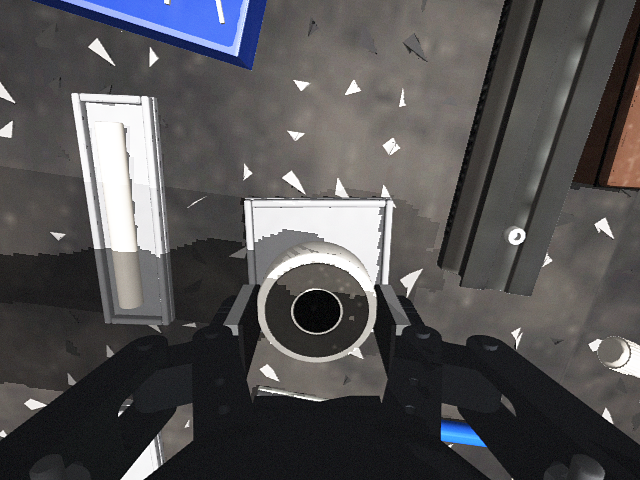

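The head is level and centred over the square tray, so I'll lower and release. After that I'll go to the short post, yaw 72.3° at (0.561,0.1545).

>>> step_arm(
  commands=[
    {"linear": [0,0,0.007],"roll": 0},
    {"linear": [0,0,0.008],"roll": 0},
    {"linear": [0,0,0.008],"roll": 0},
    {"linear": [0,0,0.006],"roll": 0},
    {"linear": [0,0,0.004],"roll": 0},
    {"linear": [0,0,0.002],"roll": 0},
    {"linear": [0,0,0],"roll": 0},
    {"linear": [0,0,0],"roll": 0},
  ],
)

```text
t: 14.4
tool_pos: [0.6025, -0.2049, 0.0101]
tcp_rot: [[-0.147, 0.989, 0.0], [0.989, 0.147, 0.0], [-0.0, 0.0, -1.0]]
force: [0.2, 0.6, -1.2]
opening: 0.0505
grasp_force: 31.8
```

>>> step_arm(
  commands=[
    {"linear": [0,0,0],"roll": 0},
    {"linear": [0,0,0],"roll": 0},
    {"linear": [0,0,0],"roll": 0},
    {"linear": [0,0,0],"roll": 0},
    {"linear": [0,0,-0.01],"roll": 0},
    {"linear": [0,0,-0.03],"roll": 0},
    {"linear": [0,0,-0.04],"roll": 0},
    {"linear": [0,0,-0.04],"roll": 0},
  ],
  grip=0.8,
)

```text
t: 15.07
tool_pos: [0.6016, -0.2046, 0.1315]
tcp_rot: [[-0.147, 0.989, -0.002], [0.989, 0.147, 0.001], [0.001, -0.002, -1.0]]
force: [1.5, -0.9, 0.9]
opening: 0.0684
grasp_force: 0.0
```

>>> step_arm(
  commands=[
    {"linear": [0,0,-0.01],"roll": 0},
    {"linear": [0,0,0],"roll": 0},
    {"linear": [0,0,0],"roll": 0.11},
    {"linear": [0,0,0],"roll": 0.115},
    {"linear": [0,0,0],"roll": 0.115},
    {"linear": [0,0,0],"roll": 0.115},
    {"linear": [0,0,0],"roll": 0},
    {"linear": [0,0,0],"roll": 0},
  ],
  grip=0.5,
)

```text
t: 15.73
tool_pos: [0.6019, -0.2047, 0.1395]
tcp_rot: [[0.3, 0.954, -0.001], [0.954, -0.3, 0.0], [-0.0, -0.001, -1.0]]
force: [-0.7, -0.8, 0.4]
opening: 0.0423
grasp_force: 0.0
```

```bash
python3 -c "
from h import *
plan(.561,.1545,.12,72.3)"
```

```text
t 15.7 p [ 0.6019 -0.2047  0.1395] yaw 72.5 d_tool [ 0.3304 -0.1467  0.0196] roll 0.004 open 0.042 F [-0.7 -0.8  0.4] j7 -12
```

>>> step_arm(
  commands=[
    {"linear": [0.02,-0.009,0],"roll": 0},
    {"linear": [0.0335,-0.0148,0],"roll": 0},
    {"linear": [0.0335,-0.0148,0],"roll": 0},
    {"linear": [0.0335,-0.0148,0],"roll": 0},
    {"linear": [0.0335,-0.0148,0],"roll": 0},
    {"linear": [0.0335,-0.0148,0],"roll": 0},
    {"linear": [0.0335,-0.0148,0],"roll": 0},
    {"linear": [0.0335,-0.0148,0],"roll": 0},
  ],
)

```text
t: 16.4
tool_pos: [0.5715, 0.0732, 0.14]
tcp_rot: [[0.3, 0.954, -0.001], [0.954, -0.3, -0.0], [-0.0, -0.0, -1.0]]
force: [1.3, 0.3, 0.3]
opening: 0.0424
grasp_force: 0.0
```

>>> step_arm(
  commands=[
    {"linear": [0.03,-0.0135,0],"roll": 0},
    {"linear": [0.026,-0.0115,0],"roll": 0},
    {"linear": [0.018,-0.0085,0],"roll": 0},
    {"linear": [0,0,0],"roll": 0},
    {"linear": [0,0,0],"roll": 0},
    {"linear": [0,0,0],"roll": 0},
    {"linear": [0,0,0],"roll": 0},
    {"linear": [0,0,0],"roll": 0},
  ],
)

```text
t: 17.07
tool_pos: [0.5631, 0.1506, 0.1401]
tcp_rot: [[0.305, 0.952, -0.0], [0.952, -0.305, -0.001], [-0.001, 0.0, -1.0]]
force: [0.3, 0.2, 0.6]
opening: 0.0426
grasp_force: 0.0
```

```bash
python3 -c "
from h import *
plan(.561,.1545,.003,72.3)
import pickle
c=eyes.get_calibration('wrist'); pickle.dump(c,open('w7.pkl','wb')); cv2.imwrite('pics/w7.png',eyes.snapshot('wrist')[:,:,::-1])"
```

```text
t 17.1 p [0.5631 0.1506 0.1401] yaw 72.2 d_tool [ 0.0031 -0.0032  0.1371] roll -0.001 open 0.043 F [0.3 0.2 0.6] j7 -48
```

View pics/w7.png

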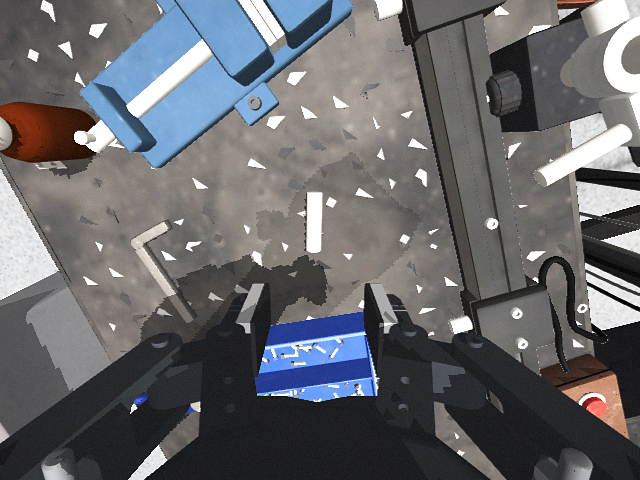

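The short post runs from (314,192) to (314,252), nearly aligned with the fingers. The key's outer corner is at (133,243), its short end near (170,226) and its long tip near (190,318).

```bash
python3 - <<'E'
from h import *
import pickle
c=pickle.load(open('w7.pkl','rb')); im=cv2.imread('pics/w7.png')
p=px2w('',[(314.5,192),(314,252)],.012,c);print(p.round(4),p.mean(0).round(4),np.linalg.norm(p[1]-p[0]),np.degrees(np.arctan2(*(p[0]-p[1])[[1,0]])))
plan(*p.mean(0)[:2],.0025,72.3)
cv2.imwrite('pics/c8.png',cv2.resize(im[200:340,110:230],None,fx=5,fy=4.28571*5/4.28571,interpolation=cv2.INTER_CUBIC)[:600])
E
```

```text
[[0.5697 0.1802 0.012 ]
 [0.5538 0.1322 0.012 ]] [0.5618 0.1562 0.012 ] 0.05059468555198634 71.66183873405204
t 17.1 p [0.563  0.1509 0.1401] yaw 72.3 d_tool [ 0.0048 -0.0028  0.1376] roll -0.001 open 0.043 F [ 0.7 -0.4  0.3] j7 -48
```

View pics/c8.png

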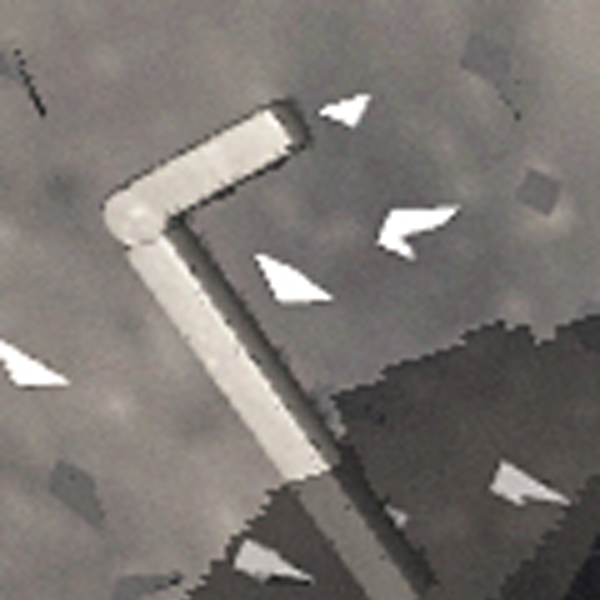

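```bash
python3 - <<'E'
from h import *
import pickle
c=pickle.load(open('w7.pkl','rb'))
f=lambda x,y:(110+x/5-.4,200+y/5-.4)
p=px2w('',[f(137,212),f(309,478),f(388,600),f(272,133)],.009,c)[:,:2];print(p.round(4))
for q in p[1:3]: print('y ang',np.degrees(np.arctan2(*(p[0]-q)[::-1])))
print('x ang',np.degrees(np.arctan2(*(p[3]-p[0])[::-1])))
E
```

```text
[[0.414  0.1853]
 [0.421  0.1314]
 [0.4245 0.1049]
 [0.4415 0.1909]]
y ang 97.43612097871001
y ang 97.44917062690926
x ang 11.514969880681424
```

>>> step_arm(
  commands=[
    {"linear": [0.005,-0.003,0.018],"roll": 0.008},
    {"linear": [0,0,0.02],"roll": 0},
    {"linear": [0,0,0.02],"roll": 0},
    {"linear": [0,0,0.02],"roll": 0},
    {"linear": [0,0,0.02],"roll": 0},
    {"linear": [0,0,0.02],"roll": 0},
    {"linear": [0,0,0.012],"roll": 0},
    {"linear": [0,0,0.006],"roll": 0},
  ],
)

```text
t: 17.78
tool_pos: [0.5606, 0.157, 0.0025]
tcp_rot: [[0.311, 0.95, -0.003], [0.95, -0.311, -0.001], [-0.002, -0.002, -1.0]]
force: [0.2, 0.4, -0.9]
opening: 0.0425
grasp_force: 0.0
```

>>> step_arm(
  commands=[
    {"linear": [0,0,0.001],"roll": 0},
    {"linear": [0,0,0],"roll": 0},
    {"linear": [0,0,0],"roll": 0},
    {"linear": [0,0,0],"roll": 0},
    {"linear": [0,0,0],"roll": 0},
    {"linear": [0,0,0],"roll": 0},
    {"linear": [0,0,0],"roll": 0},
    {"linear": [0,0,0],"roll": 0},
  ],
)

```text
t: 18.45
tool_pos: [0.5616, 0.1581, 0.0035]
tcp_rot: [[0.311, 0.95, 0.0], [0.95, -0.311, 0.0], [0.0, 0.0, -1.0]]
force: [-0.7, 0.5, 0.0]
opening: 0.0426
grasp_force: 0.0
```

```bash
python3 -c "
from h import *
plan(.5618,.1562,.0025,71.8)"
```

```text
t 18.4 p [0.5616 0.1581 0.0035] yaw 71.9 d_tool [-0.0017  0.0008  0.001 ] roll 0.002 open 0.043 F [-0.7  0.5  0. ] j7 -53
```

>>> step_arm(
  commands=[
    {"linear": [-0.0017,0,0.001],"roll": 0},
    {"linear": [0,0,0],"roll": 0},
    {"linear": [0,0,0],"roll": 0},
    {"linear": [0,0,0],"roll": 0},
    {"linear": [0,0,0],"roll": 0},
    {"linear": [0,0,0],"roll": 0},
    {"linear": [0,0,0],"roll": 0},
    {"linear": [0,0,0],"roll": 0},
  ],
  grip=0,
  grip_force=60,
)

```text
t: 19.12
tool_pos: [0.5609, 0.1563, 0.0023]
tcp_rot: [[0.311, 0.95, -0.0], [0.95, -0.311, -0.0], [-0.0, -0.0, -1.0]]
force: [-1.0, -0.9, 2.6]
opening: 0.0106
grasp_force: 60.9
```

>>> step_arm(
  commands=[
    {"linear": [0,0,-0.005],"roll": 0},
    {"linear": [0,0,-0.015],"roll": 0},
    {"linear": [0,0,-0.03],"roll": 0},
    {"linear": [0,0,-0.03],"roll": 0},
    {"linear": [0,0,-0.03],"roll": 0},
    {"linear": [0,0,-0.02],"roll": 0},
    {"linear": [0,0,0],"roll": 0},
    {"linear": [0,0,0],"roll": 0},
  ],
)

```text
t: 19.78
tool_pos: [0.5615, 0.1567, 0.1334]
tcp_rot: [[0.311, 0.95, 0.002], [0.95, -0.311, 0.001], [0.001, 0.002, -1.0]]
force: [-0.2, -0.3, -2.6]
opening: 0.0107
grasp_force: 60.4
```

```bash
python3 -c "
from h import *
plan(.495,-.3588,.13,97.4)"
```

```text
t 19.8 p [0.5615 0.1567 0.1334] yaw 71.9 d_tool [-0.5106  0.097   0.0029] roll -0.445 open 0.011 F [-0.2 -0.3 -2.6] j7 -49
```

>>> step_arm(
  commands=[
    {"linear": [-0.02,0.004,0],"roll": 0},
    {"linear": [-0.033,0.0065,0],"roll": 0},
    {"linear": [-0.035,0.0065,0],"roll": 0},
    {"linear": [-0.035,0.0065,0],"roll": 0},
    {"linear": [-0.035,0.0065,0],"roll": 0},
    {"linear": [-0.035,0.0065,0],"roll": 0},
    {"linear": [-0.035,0.0065,0],"roll": 0},
    {"linear": [-0.035,0.0065,0],"roll": 0},
  ],
)

```text
t: 20.45
tool_pos: [0.5245, -0.1103, 0.1305]
tcp_rot: [[0.311, 0.951, -0.003], [0.951, -0.311, 0.001], [-0.0, -0.003, -1.0]]
force: [0.7, -1.7, -1.5]
opening: 0.0108
grasp_force: 60.4
```

>>> step_arm(
  commands=[
    {"linear": [-0.035,0.0065,0],"roll": 0},
    {"linear": [-0.035,0.0065,0],"roll": 0},
    {"linear": [-0.035,0.0065,0],"roll": 0},
    {"linear": [-0.035,0.0065,0],"roll": 0},
    {"linear": [-0.035,0.0065,0],"roll": 0},
    {"linear": [-0.035,0.007,0],"roll": 0},
    {"linear": [-0.025,0.006,0],"roll": 0},
    {"linear": [-0.013,0.003,0],"roll": 0},
  ],
)

```text
t: 21.12
tool_pos: [0.4926, -0.3638, 0.1301]
tcp_rot: [[0.316, 0.949, -0.003], [0.949, -0.316, -0.0], [-0.001, -0.003, -1.0]]
force: [-0.3, -0.3, -1.5]
opening: 0.0106
grasp_force: 60.4
```

>>> step_arm(
  commands=[
    {"linear": [0,0,0.02],"roll": -0.11},
    {"linear": [0,0,0.02],"roll": -0.115},
    {"linear": [0,0,0.02],"roll": -0.11},
    {"linear": [0,0,0.02],"roll": -0.11},
    {"linear": [0,0,0.01],"roll": 0},
    {"linear": [0,0,0],"roll": 0},
    {"linear": [0,0,0],"roll": 0},
    {"linear": [0,0,0],"roll": 0},
  ],
)

```text
t: 21.78
tool_pos: [0.496, -0.3596, 0.0431]
tcp_rot: [[-0.127, 0.992, 0.001], [0.992, 0.127, -0.001], [-0.001, 0.001, -1.0]]
force: [-0.6, -0.8, 0.1]
opening: 0.0111
grasp_force: 60.4
```

```bash
python3 -c "
from h import *
plan(.495,-.3588,.0112,97.0)"
```

```text
t 21.8 p [ 0.496  -0.3596  0.0431] yaw 97.3 d_tool [ 0.0009 -0.0009  0.0318] roll 0.006 open 0.011 F [-0.6 -0.8  0.1] j7 25
```

>>> step_arm(
  commands=[
    {"linear": [0.001,-0.001,0.006],"roll": 0},
    {"linear": [0,0,0.008],"roll": 0},
    {"linear": [0,0,0.008],"roll": 0},
    {"linear": [0,0,0.006],"roll": 0},
    {"linear": [0,0,0.003],"roll": 0},
    {"linear": [0,0,0.001],"roll": 0},
    {"linear": [0,0,0],"roll": 0},
    {"linear": [0,0,0],"roll": 0},
  ],
)

```text
t: 22.45
tool_pos: [0.4942, -0.3588, 0.0102]
tcp_rot: [[-0.129, 0.992, 0.0], [0.992, 0.129, 0.0], [0.0, 0.0, -1.0]]
force: [0.4, -0.4, -1.6]
opening: 0.0111
grasp_force: 60.6
```

>>> step_arm(
  commands=[
    {"linear": [0,0,0],"roll": 0},
    {"linear": [0,0,0],"roll": 0},
    {"linear": [0,0,0],"roll": 0},
    {"linear": [0,0,0],"roll": 0},
    {"linear": [0,0,-0.005],"roll": 0},
    {"linear": [0,0,-0.02],"roll": 0},
    {"linear": [0,0,-0.04],"roll": 0},
    {"linear": [0,0,-0.04],"roll": 0},
  ],
  grip=0.35,
)

```text
t: 23.12
tool_pos: [0.493, -0.358, 0.1154]
tcp_rot: [[-0.129, 0.992, -0.003], [0.992, 0.129, 0.002], [0.003, -0.002, -1.0]]
force: [1.4, -0.4, -0.6]
opening: 0.0298
grasp_force: 0.0
```

>>> step_arm(
  commands=[
    {"linear": [0,0,-0.03],"roll": 0},
    {"linear": [0,0,0],"roll": 0},
    {"linear": [0,0,0],"roll": 0},
    {"linear": [0,0,0],"roll": 0},
    {"linear": [0,0,0],"roll": 0},
    {"linear": [0,0,0],"roll": 0},
    {"linear": [0,0,0],"roll": 0},
    {"linear": [0,0,0],"roll": 0},
  ],
  grip=0.5,
)

```text
t: 23.78
tool_pos: [0.4938, -0.3585, 0.1443]
tcp_rot: [[-0.129, 0.992, -0.001], [0.992, 0.129, 0.001], [0.001, -0.001, -1.0]]
force: [0.1, 0.4, 0.9]
opening: 0.0425
grasp_force: 0.0
```

```bash
python3 - <<'E'
from h import *
import pickle
cv2.imwrite('pics/top1.png',eyes.snapshot('top')[:,:,::-1])
c=eyes.get_calibration('wrist');pickle.dump(c,open('w9.pkl','wb')); im=eyes.snapshot('wrist')[:,:,::-1]; cv2.imwrite('pics/w9.png',im)
# key target: grasp point (x=-14.5,y=5) ; corner (-14.5,40.5) at (.414,.1853), y dir 97.45
a=np.radians(97.45);cor=np.array([.414,.1853]);u=np.array([np.cos(a),np.sin(a)])
g=cor-.0355*u;print('key grasp',g)
plan(g[0],g[1],.12,97.5)
E
```

```text
key grasp [0.41860296 0.15009968]
t 23.9 p [ 0.4939 -0.3587  0.1447] yaw 97.4 d_tool [ 0.5142 -0.0092  0.0251] roll -0.002 open 0.042 F [0.  0.4 0.3] j7 28
```

>>> step_arm(
  commands=[
    {"linear": [0.02,0,0],"roll": 0},
    {"linear": [0.034,-0.001,0],"roll": 0},
    {"linear": [0.034,-0.001,0],"roll": 0},
    {"linear": [0.034,-0.001,0],"roll": 0},
    {"linear": [0.034,-0.001,0],"roll": 0},
    {"linear": [0.034,-0.001,0],"roll": 0},
    {"linear": [0.034,-0.001,0],"roll": 0},
    {"linear": [0.034,-0.001,0],"roll": 0},
  ],
)

```text
t: 24.55
tool_pos: [0.4535, -0.1024, 0.1453]
tcp_rot: [[-0.128, 0.992, 0.0], [0.992, 0.128, -0.0], [-0.0, 0.0, -1.0]]
force: [-0.4, -0.9, -0.2]
opening: 0.0426
grasp_force: 0.0
```

>>> step_arm(
  commands=[
    {"linear": [0.034,-0.001,0],"roll": 0},
    {"linear": [0.034,-0.001,0],"roll": 0},
    {"linear": [0.034,0,0],"roll": 0},
    {"linear": [0.034,0,0],"roll": 0},
    {"linear": [0.034,0,0],"roll": 0},
    {"linear": [0.034,0,0],"roll": 0},
    {"linear": [0.034,0,0],"roll": 0},
    {"linear": [0.018,0,0],"roll": 0},
  ],
)

```text
t: 25.22
tool_pos: [0.4183, 0.1538, 0.1457]
tcp_rot: [[-0.133, 0.991, 0.001], [0.991, 0.133, 0.002], [0.002, 0.001, -1.0]]
force: [-0.0, 0.6, -0.2]
opening: 0.0427
grasp_force: 0.0
```

>>> step_arm(
  commands=[
    {"linear": [0,0,0.01],"roll": 0},
    {"linear": [0,0,0.015],"roll": 0},
    {"linear": [0,0,0],"roll": 0},
    {"linear": [0,0,0],"roll": 0},
    {"linear": [0,0,0],"roll": 0},
    {"linear": [0,0,0],"roll": 0},
    {"linear": [0,0,0],"roll": 0},
    {"linear": [0,0,0],"roll": 0},
  ],
)

```text
t: 25.88
tool_pos: [0.4195, 0.1495, 0.1207]
tcp_rot: [[-0.128, 0.992, 0.001], [0.992, 0.128, 0.0], [-0.0, 0.001, -1.0]]
force: [-0.5, -0.1, -0.7]
opening: 0.0425
grasp_force: 0.0
```

```bash
python3 - <<'E'
from h import *
import pickle
plan(.4186,.1501,.002,97.8)
c=eyes.get_calibration('wrist');pickle.dump(c,open('w10.pkl','wb')); im=eyes.snapshot('wrist')[:,:,::-1]; cv2.imwrite('pics/w10.png',im)
E
```

```text
t 25.9 p [0.4195 0.1495 0.1207] yaw 97.3 d_tool [ 0.0007 -0.0009  0.1187] roll -0.008 open 0.043 F [-0.5 -0.1 -0.7] j7 -33
```

```bash
cat >> h.py <<'E'
def w2px(c,P):
    q=(np.array(P)-c['xyz'])@np.array(c['attitude'])
    return np.c_[c['cx']+c['fx']*q[:,0]/-q[:,2], c['cy']-c['fy']*q[:,1]/-q[:,2]]
E
python3 - <<'E'
from h import *
import pickle
c=pickle.load(open('w10.pkl','rb')); g=cv2.cvtColor(cv2.imread('pics/w10.png'),cv2.COLOR_BGR2GRAY).astype(np.float32)
def samp(L,cor,yaw):
    a=np.radians(yaw);X=np.array([np.cos(a),np.sin(a)]);Y=np.array([-X[1],X[0]])
    L=np.array(L); W=cor+(L[:,:1]+.0145)*X+(L[:,1:]-.0405)*Y
    uv=w2px(c,np.c_[W,np.full(len(W),.009)]).astype(np.float32)
    return cv2.remap(g,uv[:,0].reshape(1,-1),uv[:,1].reshape(1,-1),cv2.INTER_LINEAR)[0]
cor=np.array([.414,.1853]);yaw=7.5
ys=np.arange(.028,.056,.001);xs=np.linspace(-.004,.012,15)
print('short y prof',[(round(y*1e3),int(np.median(samp([(x,y) for x in xs],cor,yaw)))) for y in ys])
xs=np.arange(-.03,.002,.001)
for r in ((.015,.032),(.0,.012),(-.04,-.015)):
  print('long x prof',r,[(round(x*1e3),int(np.median(samp([(x,y) for y in np.linspace(*r,15)],cor,yaw)))) for x in xs])
print(w2px(c,[(.414,.1853,.009)]))
E
```

```text
short y prof [(28, 87), (29, 88), (30, 88), (31, 89), (32, 89), (33, 88), (34, 90), (35, 91), (36, 93), (37, 87), (38, 105), (39, 161), (40, 165), (41, 165), (42, 172), (43, 183), (44, 192), (45, 183), (46, 125), (47, 68), (48, 114), (49, 125), (50, 129), (51, 131), (52, 130), (53, 129), (54, 128), (55, 131)]
long x prof (0.015, 0.032) [(-30, 111), (-29, 112), (-28, 116), (-27, 114), (-26, 113), (-25, 114), (-24, 111), (-23, 101), (-22, 52), (-21, 53), (-20, 119), (-19, 156), (-18, 163), (-17, 176), (-16, 190), (-15, 202), (-14, 213), (-13, 201), (-12, 111), (-11, 94), (-10, 94), (-9, 93), (-8, 91), (-7, 91), (-6, 94), (-5, 174), (-4, 144), (-3, 92), (-2, 89), (-1, 90), (0, 91), (1, 93)]
long x prof (0.0, 0.012) [(-30, 93), (-29, 94), (-28, 95), (-27, 98), (-26, 99), (-25, 97), (-24, 99), (-23, 100), (-22, 85), (-21, 49), (-20, 40), (-19, 148), (-18, 158), (-17, 160), (-16, 161), (-15, 181), (-14, 194), (-13, 208), (-12, 184), (-11, 106), (-10, 94), (-9, 92), (-8, 91), (-7, 90), (-6, 89), (-5, 90), (-4, 89), (-3, 89), (-2, 89), (-1, 89), (0, 89), (1, 88)]
long x prof (-0.04, -0.015) [(-30, 49), (-29, 48), (-28, 48), (-27, 47), (-26, 46), (-25, 46), (-24, 47), (-23, 47), (-22, 46), (-21, 47), (-20, 46), (-19, 46), (-18, 61), (-17, 71), (-16, 151), (-15, 155), (-14, 161), (-13, 166), (-12, 174), (-11, 172), (-10, 129), (-9, 102), (-8, 103), (-7, 104), (-6, 104), (-5, 106), (-4, 105), (-3, 105), (-2, 103), (-1, 103), (0, 102), (1, 101)]
[[316.85969756 188.00076841]]
```

By profile, the key's yaw is about 10.7° and its grasp point is (0.4177,0.1517). I'll correct, descend and grip.

>>> step_arm(
  commands=[
    {"linear": [0.0024,-0.0015,0.01],"roll": -0.059},
    {"linear": [0,0,0.018],"roll": 0},
    {"linear": [0,0,0.02],"roll": 0},
    {"linear": [0,0,0.02],"roll": 0},
    {"linear": [0,0,0.02],"roll": 0},
    {"linear": [0,0,0.015],"roll": 0},
    {"linear": [0,0,0.01],"roll": 0},
    {"linear": [0,0,0.005],"roll": 0},
  ],
)

```text
t: 26.6
tool_pos: [0.4168, 0.1517, 0.0012]
tcp_rot: [[-0.187, 0.982, -0.001], [0.982, 0.187, -0.001], [-0.0, -0.001, -1.0]]
force: [-0.6, 0.7, 0.3]
opening: 0.0425
grasp_force: 0.0
```

>>> step_arm(
  commands=[
    {"linear": [0,0,0],"roll": 0},
    {"linear": [0,0,0],"roll": 0},
    {"linear": [0,0,0],"roll": 0},
    {"linear": [0,0,0],"roll": 0},
    {"linear": [0,0,0],"roll": 0},
    {"linear": [0,0,0],"roll": 0},
    {"linear": [0,0,0],"roll": 0},
    {"linear": [0,0,0],"roll": 0},
  ],
)

```text
t: 27.27
tool_pos: [0.4174, 0.1519, 0.0024]
tcp_rot: [[-0.187, 0.982, 0.0], [0.982, 0.187, -0.0], [-0.0, 0.0, -1.0]]
force: [0.6, -0.2, 0.1]
opening: 0.0425
grasp_force: 0.0
```

```bash
python3 -c "
from h import *
plan(.4177,.1517,.002,100.7)"
```

```text
t 27.3 p [0.4174 0.1519 0.0024] yaw 100.8 d_tool [-0.0002  0.0003  0.0004] roll 0.001 open 0.043 F [ 0.6 -0.2  0.1] j7 -42
```

>>> step_arm(
  commands=[
    {"linear": [0,0,0],"roll": 0},
    {"linear": [0,0,0],"roll": 0},
    {"linear": [0,0,0],"roll": 0},
    {"linear": [0,0,0],"roll": 0},
    {"linear": [0,0,0],"roll": 0},
    {"linear": [0,0,0],"roll": 0},
    {"linear": [0,0,0],"roll": 0},
    {"linear": [0,0,0],"roll": 0},
  ],
  grip=0,
  grip_force=50,
)

```text
t: 27.93
tool_pos: [0.4173, 0.1519, 0.0024]
tcp_rot: [[-0.187, 0.982, 0.0], [0.982, 0.187, -0.0], [-0.0, 0.0, -1.0]]
force: [-0.8, -1.4, 5.9]
opening: 0.0074
grasp_force: 49.5
```

>>> step_arm(
  commands=[
    {"linear": [0,0,-0.005],"roll": 0},
    {"linear": [0,0,-0.015],"roll": 0},
    {"linear": [0,0,-0.03],"roll": 0},
    {"linear": [0,0,-0.03],"roll": 0},
    {"linear": [0,0,-0.03],"roll": 0},
    {"linear": [0,0,-0.02],"roll": 0},
    {"linear": [0,0,0],"roll": 0},
    {"linear": [0,0,0],"roll": 0},
  ],
)

```text
t: 28.6
tool_pos: [0.418, 0.1518, 0.1331]
tcp_rot: [[-0.186, 0.983, 0.003], [0.983, 0.186, 0.0], [-0.0, 0.003, -1.0]]
force: [1.2, -0.4, -1.0]
opening: 0.0072
grasp_force: 48.9
```

```bash
python3 -c "
from h import *
plan(.5913,-.3517,.13,85)"
```

```text
t 28.6 p [0.418  0.1518 0.1331] yaw 100.7 d_tool [-0.5269  0.0765  0.0035] roll 0.275 open 0.007 F [ 1.2 -0.4 -1. ] j7 -30
```

The key is held, with the opening at 7.2 mm after pad compression. I'll carry it to the insert.

>>> step_arm(
  commands=[
    {"linear": [-0.02,0.003,0],"roll": 0},
    {"linear": [-0.034,0.005,0],"roll": 0},
    {"linear": [-0.035,0.005,0],"roll": 0},
    {"linear": [-0.035,0.005,0],"roll": 0},
    {"linear": [-0.035,0.005,0],"roll": 0},
    {"linear": [-0.035,0.005,0],"roll": 0},
    {"linear": [-0.035,0.005,0],"roll": 0},
    {"linear": [-0.035,0.005,0],"roll": 0},
  ],
)

```text
t: 29.27
tool_pos: [0.503, -0.102, 0.1305]
tcp_rot: [[-0.187, 0.982, -0.003], [0.982, 0.187, 0.001], [0.001, -0.003, -1.0]]
force: [0.9, 0.2, -1.2]
opening: 0.0068
grasp_force: 48.9
```

>>> step_arm(
  commands=[
    {"linear": [-0.035,0.005,0],"roll": 0},
    {"linear": [-0.035,0.005,0],"roll": 0},
    {"linear": [-0.035,0.005,0],"roll": 0},
    {"linear": [-0.035,0.005,0],"roll": 0},
    {"linear": [-0.035,0.005,0],"roll": 0},
    {"linear": [-0.035,0.005,0],"roll": 0},
    {"linear": [-0.033,0.005,0],"roll": 0},
    {"linear": [-0.02,0.0035,0],"roll": 0},
  ],
)

```text
t: 29.93
tool_pos: [0.5897, -0.3557, 0.1293]
tcp_rot: [[-0.183, 0.983, -0.003], [0.983, 0.183, -0.0], [0.0, -0.003, -1.0]]
force: [-0.0, -0.2, -1.1]
opening: 0.0072
grasp_force: 48.9
```

>>> step_arm(
  commands=[
    {"linear": [0,0,0],"roll": 0.09},
    {"linear": [0,0,0],"roll": 0.095},
    {"linear": [0,0,0],"roll": 0.09},
    {"linear": [0,0,0],"roll": 0},
    {"linear": [0,0,0],"roll": 0},
    {"linear": [0,0,0],"roll": 0},
    {"linear": [0,0,0],"roll": 0},
    {"linear": [0,0,0],"roll": 0},
  ],
)

```text
t: 30.6
tool_pos: [0.5908, -0.3514, 0.132]
tcp_rot: [[0.086, 0.996, -0.0], [0.996, -0.086, 0.0], [0.0, -0.0, -1.0]]
force: [-0.3, -0.1, 0.1]
opening: 0.0069
grasp_force: 48.9
```

```bash
python3 - <<'E'
from h import *
import pickle
plan(.5913,-.3517,.05,85)
c=eyes.get_calibration('wrist');pickle.dump(c,open('w11.pkl','wb')); im=eyes.snapshot('wrist')[:,:,::-1].copy(); cv2.imwrite('pics/w11.png',im)
t=eyes.snapshot('top')[:,:,::-1]; cv2.imwrite('pics/top2.png',t)
E
```

```text
t 30.6 p [ 0.5908 -0.3514  0.132 ] yaw 85.1 d_tool [-0.0002  0.0006  0.082 ] roll 0.001 open 0.007 F [-0.3 -0.1  0.1] j7 11
```

```bash
python3 - <<'E'
from h import *
import pickle
c=pickle.load(open('w11.pkl','rb')); im=cv2.imread('pics/w11.png'); t=cv2.imread('pics/top1.png')
def draw(L,o,yaw,z,col):
    a=np.radians(yaw);X=np.array([np.cos(a),np.sin(a)]);Y=np.array([-X[1],X[0]]);L=np.array(L)/1e3
    W=np.array(o)+L[:,:1]*X+L[:,1:]*Y
    uv=w2px(c,np.c_[W,np.full(len(W),z)]); cv2.polylines(im,[np.round((uv+0)*16).astype(int)],True,col,1,cv2.LINE_AA,4)
draw([(-34,-60),(34,-60),(34,60),(-34,60)],(.6053,-.3579),-5,.010,(0,0,255))
yaw=-4.9;a=np.radians(yaw)
X=np.array([np.cos(a),np.sin(a)]);Y=np.array([-X[1],X[0]])
o=np.array([.5908,-.3514])+.0145*X-.005*Y
draw([(-19,-45),(-10,-45),(-10,36),(19,36),(19,45),(-19,45)],o,yaw,.1386,(0,255,0))
out=np.zeros((600,800,3),np.uint8); out[:480,:640]=im
out[480:600,:480]=cv2.resize(t[235:275,330:490],None,fx=3,fy=3); out[480:600,480:720]=cv2.resize(t[195:235,340:420],None,fx=3,fy=3)
cv2.imwrite('pics/f.png',out)
E
```

```text
(no output)
```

View pics/f.png

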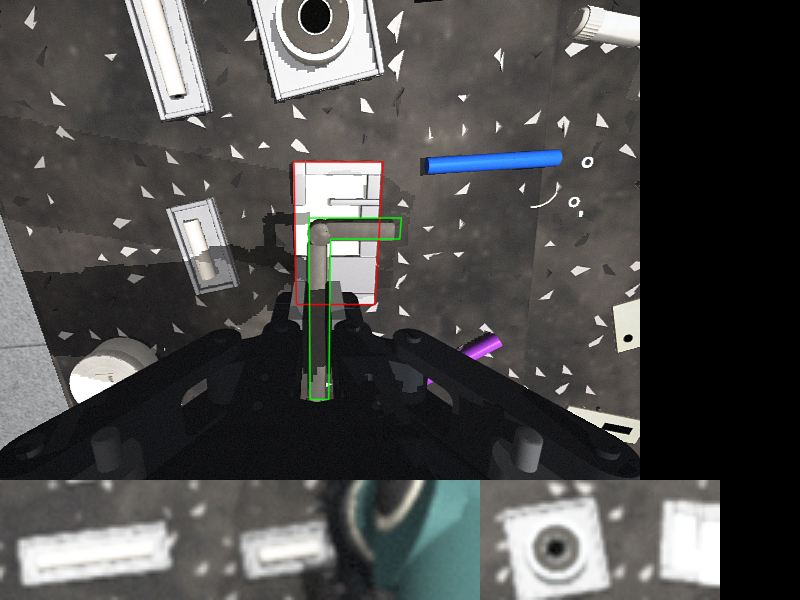

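The insert outline (red) matches to about 1 px, and the held key matches its model (green) to 1–2 mm. The two posts and the head are seated in their trays. I'll lower the key.

>>> step_arm(
  commands=[
    {"linear": [0.0008,0.001,0.012],"roll": 0},
    {"linear": [0,0,0.02],"roll": 0},
    {"linear": [0,0,0.02],"roll": 0},
    {"linear": [0,0,0.02],"roll": 0},
    {"linear": [0,0,0.02],"roll": 0},
    {"linear": [0,0,0.01],"roll": 0},
    {"linear": [0,0,0],"roll": 0},
    {"linear": [0,0,0],"roll": 0},
  ],
)

```text
t: 31.37
tool_pos: [0.5918, -0.3506, 0.0298]
tcp_rot: [[0.087, 0.996, -0.001], [0.996, -0.087, 0.001], [0.001, -0.001, -1.0]]
force: [-0.2, -0.5, 0.2]
opening: 0.0069
grasp_force: 48.9
```

>>> step_arm(
  commands=[
    {"linear": [0,0,0.004],"roll": 0},
    {"linear": [0,0,0.004],"roll": 0},
    {"linear": [0,0,0.004],"roll": 0},
    {"linear": [0,0,0.004],"roll": 0},
    {"linear": [0,0,0.004],"roll": 0},
    {"linear": [0,0,0.003],"roll": 0},
    {"linear": [0,0,0],"roll": 0},
    {"linear": [0,0,0],"roll": 0},
  ],
)

```text
t: 32.03
tool_pos: [0.5919, -0.3507, 0.0071]
tcp_rot: [[0.087, 0.996, -0.0], [0.996, -0.087, 0.0], [0.0, -0.0, -1.0]]
force: [0.4, -0.1, -0.4]
opening: 0.0071
grasp_force: 48.9
```

```bash
python3 -c "
from h import *
plan(.5913,-.3517,.0068,85)"
```

```text
t 32.0 p [ 0.5919 -0.3507  0.0071] yaw 85.0 d_tool [-0.001  -0.0005  0.0003] roll 0.000 open 0.007 F [ 0.4 -0.1 -0.4] j7 8
```

>>> step_arm(
  commands=[
    {"linear": [0,0,0],"roll": 0},
    {"linear": [0,0,0],"roll": 0},
    {"linear": [0,0,0],"roll": 0},
    {"linear": [0,0,0],"roll": 0},
    {"linear": [0,0,-0.005],"roll": 0},
    {"linear": [0,0,-0.015],"roll": 0},
    {"linear": [0,0,-0.03],"roll": 0},
    {"linear": [0,0,-0.03],"roll": 0},
  ],
  grip=0.22,
)

```text
t: 32.7
tool_pos: [0.5914, -0.3504, 0.0883]
tcp_rot: [[0.087, 0.996, -0.001], [0.996, -0.087, 0.001], [0.001, -0.002, -1.0]]
force: [0.9, -0.1, -0.3]
opening: 0.0191
grasp_force: 0.0
```

>>> step_arm(
  commands=[
    {"linear": [-0.02,0,-0.02],"roll": 0},
    {"linear": [-0.02,-0.02,-0.02],"roll": 0},
    {"linear": [0,-0.02,-0.02],"roll": 0},
    {"linear": [0,-0.02,0],"roll": 0},
    {"linear": [0,0,0],"roll": 0},
    {"linear": [0,0,0],"roll": 0},
    {"linear": [0,0,0],"roll": 0},
    {"linear": [0,0,0],"roll": 0},
  ],
)

```text
t: 33.37
tool_pos: [0.5297, -0.3848, 0.1475]
tcp_rot: [[0.086, 0.996, 0.001], [0.996, -0.086, 0.0], [0.0, 0.001, -1.0]]
force: [0.1, 0.0, -0.3]
opening: 0.0186
grasp_force: 0.0
```

```bash
python3 - <<'E'
from h import *
c=eyes.get_calibration('wrist'); im=eyes.snapshot('wrist')[:,:,::-1].copy(); cv2.imwrite('pics/w12.png',im)
g=cv2.cvtColor(im,cv2.COLOR_BGR2GRAY).astype(np.float32)
plan(.5,-.3,.1)
a=np.radians(-5);X=np.array([np.cos(a),np.sin(a)]);Y=np.array([-X[1],X[0]]);o=np.array([.6053,-.3579])
def s(L,z=.013):
    L=np.array(L);W=o+L[:,:1]*X+L[:,1:]*Y;uv=w2px(c,np.c_[W,np.full(len(W),z)]).astype(np.float32)
    if (uv<0).any() or (uv[:,1]>479).any(): print('out',uv[0])
    return int(np.median(cv2.remap(g,uv[:,0].reshape(1,-1),uv[:,1].reshape(1,-1),cv2.INTER_LINEAR)))
for r in((-.04,-.02),(-.012,.022),(.028,.034)): print(r,[(x,s([(x/1e3,y) for y in np.linspace(*r,12)])) for x in range(-28,2)])
print('short',[(y,s([(x,y/1e3) for x in np.linspace(-.004,.014,12)])) for y in range(30,54)])
E
```

```text
t 33.4 p [ 0.5296 -0.3848  0.1472] yaw 85.1 d_tool [ 0.0819 -0.0368  0.0472] roll 0.000 open 0.019 F [-0.2 -0.6 -0.1] j7 16
(-0.04, -0.02) [(-28, 222), (-27, 223), (-26, 229), (-25, 255), (-24, 250), (-23, 195), (-22, 168), (-21, 90), (-20, 34), (-19, 83), (-18, 110), (-17, 114), (-16, 116), (-15, 119), (-14, 121), (-13, 121), (-12, 113), (-11, 238), (-10, 242), (-9, 192), (-8, 108), (-7, 68), (-6, 194), (-5, 225), (-4, 221), (-3, 221), (-2, 221), (-1, 222), (0, 221), (1, 221)]
(-0.012, 0.022) [(-28, 255), (-27, 255), (-26, 255), (-25, 255), (-24, 255), (-23, 239), (-22, 198), (-21, 99), (-20, 36), (-19, 81), (-18, 118), (-17, 135), (-16, 125), (-15, 125), (-14, 137), (-13, 142), (-12, 132), (-11, 220), (-10, 255), (-9, 255), (-8, 255), (-7, 255), (-6, 255), (-5, 255), (-4, 255), (-3, 255), (-2, 255), (-1, 255), (0, 255), (1, 255)]
(0.028, 0.034) [(-28, 250), (-27, 249), (-26, 246), (-25, 254), (-24, 254), (-23, 238), (-22, 235), (-21, 144), (-20, 31), (-19, 90), (-18, 145), (-17, 151), (-16, 152), (-15, 158), (-14, 158), (-13, 158), (-12, 139), (-11, 203), (-10, 249), (-9, 237), (-8, 204), (-7, 113), (-6, 227), (-5, 253), (-4, 250), (-3, 251), (-2, 251), (-1, 251), (0, 250), (1, 250)]
short [(30, 253), (31, 217), (32, 255), (33, 255), (34, 255), (35, 225), (36, 93), (37, 139), (38, 144), (39, 146), (40, 149), (41, 153), (42, 153), (43, 146), (44, 85), (45, 255), (46, 255), (47, 255), (48, 255), (49, 255), (50, 153), (51, 230), (52, 250), (53, 250)]
```

The key lies parallel in the slot with white floor visible on both sides, offset by about 1 mm. Everything is placed, so I'm handing in.

```bash
python3 -c "
from rig import hand_in
print(hand_in())"
```

```text
the job is handed in; nothing more can be done
None
```

All four parts are in their places and the job is handed in after about 33 s of robot time; I saw both posts and the head seated in pictures, checked the hex key only by image measurement (about 1 mm off centre), never moved near enough to touch the brass weight or bottle, and got no verdict back.

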